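# Slide the photometer's sample carriage home into its measuring tunnel

## Robot

A 6-joint arm with a two-finger parallel gripper is mounted at the origin on the work surface. World frame = base frame: x ahead of the robot, y to its left, z up, the work surface at z = 0. Lengths are in mm, angles in rad, forces in N, time in s.
With the tool pointing down it reaches from about 300 to 875 mm from the base axis. Payload 6.4 kg.
Tool frame: the origin (TCP) lies midway between the tips of the shut fingers; the grasp point (between the pads) lies 19 mm behind it (robot.grasp_offset is the distance from the TCP to the grasp point, in mm); z points along the fingers, x is the direction in which the jaws open and shut, and the axes are right-handed (so a half turn about z gives the same grasp; the last joint's range is limited). The gripper opens to 88 mm and grips with 3 to 60 N. Pads are 18 mm wide; open, the fingers measure 123 mm over their backs; the gripper's body (75 mm by 187 mm) begins 45 mm behind the grasp point.
Start: joints at [-1.425, 0.181, 1.607, -0, 1.354, -0.206], TCP at [198.155, -539.792, 238.714] pointing down, gripper open.
Joint ranges: [-2.99, 2.99], [-0.89, 2.07], [0.3, 2.58], [-1.14, 4.28], [0, 2.63], [-3.12, 3.12]. Speed limits (rad/s): [2.57, 2.57, 3.01, 3.14, 3.14, 3.14].

## Interface

Orientations are given as a 3x3 rotation matrix whose columns are the frame's x, y, z axes.
In Python, from cell import robot gives the robot as it stands. The module is installed in compiled form; this text tells all that it offers.
- The arm moves only by the shell command python3 -m handwheel 'ROWS' [OPENING]. ROWS is JSON, a list of rows, each an object with "dp": the shift along the world's x, y, z in cm, a list of three; "twist": the turn about the world's z in degrees. A call has 1 to 10 rows; each row is the pose to reach, as a shift and turn from the pose measured when the call began; what a row does not reach only later rows make up. A row lasts 1/12 s, in which the tool goes at most 41.7 mm and 7.16 degrees, less where a joint would pass 70% of its speed; a pose out of reach is approached as far as the arm can. A call with a gripper value outside its range is refused whole. OPENING is the opening, from 0 (shut) to 1 (fully open), set as the call begins (- or left out, the last holds). The fingers move at their own pace and stop on an object; the grip force is fixed at half the most. Time passes only in rows, so rows that repeat a pose let the fingers close. It gives the time, the measured TCP pose, the force and the opening at its end, in the units of the state.
- robot.get_obs(): the state, without advancing time (a new reading comes with each control period).
- robot.snapshot(name): name is "side" or "top" or "wrist"; returns a dict with "pixels" (400x640x3 uint8, red, green, blue), "range_z" (400x640 float32, mm along the optical axis (not along the pixel's ray), 0 where there is no reading), "K" (3x3 intrinsics, pixels), "rvec" (rotation vector, rad) and "tvec" (3), from world to camera coordinates, as OpenCV has them. Camera axes: x right, y down, z forward; pixel columns grow to the right and rows downward; lengths in mm; the calibration is good to about 2 mm. A picture is of the moment at which its call begins.
- robot.close_job(): hands the job in, once; it reports no verdict.
The state is a dict: "time_s": time; "qpos": joint angles; "qd": joint speeds; "joint_torque": joint torques, N m; "tcp_pos": TCP position; "orientation": TCP orientation; "wrist_force": force on the tool from outside, world axes, zero at the start; "torque": the same for the moment, N m; "grip_width": finger opening in mm.
Only numpy, scipy, OpenCV 4.12 (cv2) and the standard library are available. Lean on these libraries where they do the work, as an engineer would, in place of code of your own. Each camera call takes 0.05 s, during which the arm holds its last target.

## Task

The photometer's sample carriage (the slide that holds four cuvettes and has a flat upright grip) has been left out in the loading position. Slide it by its grip fully home into its tunnel, against the end stop, and let go of it. Leave the filter slide beside it, the one with the round knob, where it is set, and do not knock over or push away the amber reagent bottle that stands next to the instrument.

Things in the scene. Friction and masses are not known exactly. Their poses are not given: they have to be found in the camera images.
- carriage (a joint): sample carriage on its straight level track, m: 0 = right out (loading), 0.090 = home at the end stop; starts at 0 to 0.030. About 3 N friction, no spring. Its black block (42 wide, 90 long, 42 mm high with its four clear cuvettes) slides into a grey tunnel 60 mm wide, 54 high; at home the block's near face is flush with the tunnel mouth, the grip 65 mm outside it.
- carriage_grip (a point): centre of the TOP face of the carriage's grip: black upright flat block, 28 mm along x (across the slide), 14 mm along y (along the slide), 60 mm tall; z up, top 158 mm above the table. +y = direction of sliding home. A 12 mm high arm joins it on the +y side to the cuvette block, whose near face is 65 mm from the grip's centre. Free all round and above; finger ends may go 40 mm below its top.
- filter_knob (a point): centre of the top face of the filter slide's round knob, 24 mm diameter, 150 mm above the table: the bystander, a thin flat bar with three round filters and a lower tunnel, free to slide, on a parallel track 120 mm beside the carriage, nearer to or farther from the robot. Both tracks lie on the deck (90 mm high) of a bolted-down white and blue photometer.
- reagent: loose amber reagent bottle, 60 mm diameter, 140 mm tall with black cap, on the table beside the photometer, off the loading end of the slides; origin at the centre of its underside, z up. To be left standing where it is.
Not all that is in view belongs to the job. What is shaped like the reagent but green is not meant.

How it is judged:
By the outcome, as a careful person would: the job done as asked, in the order asked, and still so for the second after the job is handed in, with the robot touching nothing.
It also fails if it takes over 29 s, if anything falls off the work surface, if the arm or the gripper's body presses on something with over 40 N, if the wrist force passes 120 N, or if a joint passes its speed limit or range.

## Working session

There is one attempt and no reset: what is moved stays moved. The work goes in short steps, Python scripts to look and compute and a shell command to move; the robot and the scene stay as the last step left them, time stands still between calls to the robot, and variables do not carry over. Pictures are saved under pics/ and viewed, and the job is handed in when it is done.

```bash
mkdir -p pics; cat > h.py <<'E'
import numpy as np,cv2
from cell import robot
def snap(n,f):
    s=robot.snapshot(n); cv2.imwrite('pics/'+f,s['pixels'][:,:,::-1]); np.savez('pics/'+f[:-4]+'.npz',**s); return s
def world(s,u,v,z=None):
    R=cv2.Rodrigues(np.array(s['rvec'],float))[0]; t=np.array(s['tvec'],float).ravel()
    d=R.T@np.linalg.inv(s['K'])@np.array([u,v,1.]); c=-R.T@t
    k=(z-c[2])/d[2] if z is not None else float(s['range_z'][int(v),int(u)])
    return c+k*d
E
python3 - <<'E'
from h import *
snap('top','t0.png');snap('side','s0.png')
o=robot.get_obs();print(o['time_s'],o['tcp_pos'],o['orientation'])
E
```

```text
0.1 [ 198.09067293 -539.29679128  237.89367429] [[ 3.44599720e-01 -9.38749687e-01 -2.43447965e-04]
 [-9.38748456e-01 -3.44599670e-01  1.55046932e-03]
 [-1.53939467e-03 -3.05754890e-04 -9.99998768e-01]]
```

View pics/t0.png

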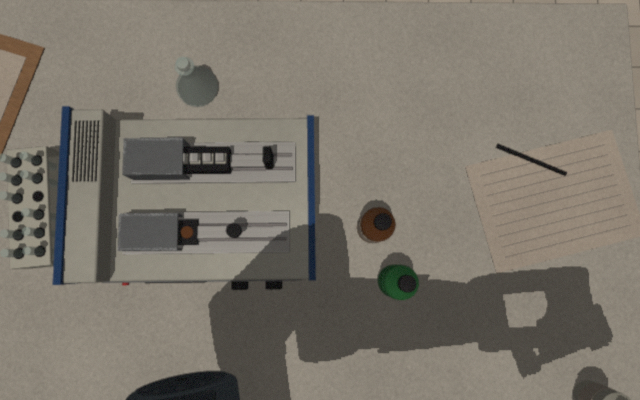

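View pics/s0.png

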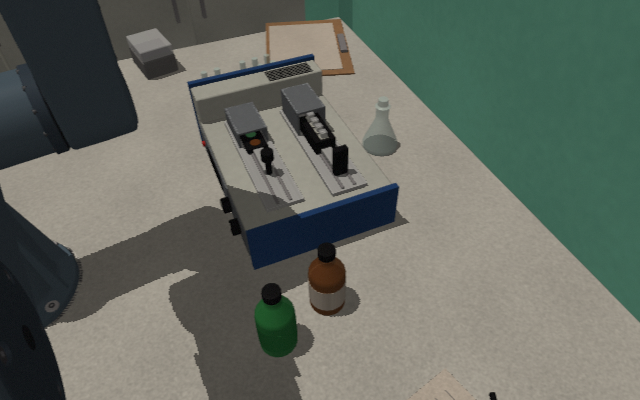

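The top view shows the carriage grip (black upright block) at about (268,157) with the cuvettes at (207,158). The round filter knob is at (234,230), the amber bottle at (378,223) and the green decoy at (398,282). The side view agrees: flat grip at (340,160), round knob at (267,158).

```bash
python3 - <<'E'
from h import *
s=dict(np.load('pics/t0.npz')); S=dict(np.load('pics/s0.npz'))
g=cv2.cvtColor(s['pixels'],cv2.COLOR_RGB2GRAY)
# height map
R=cv2.Rodrigues(s['rvec'])[0];t=s['tvec'].ravel()
v,u=np.mgrid[:400,:640];rz=s['range_z']
P=(np.stack([u,v,np.ones_like(u)],-1)@np.linalg.inv(s['K']).T)*rz[...,None]
W=(P-t)@R
print('cam',-R.T@t)
def reg(n,u0,u1,v0,v1,z0,z1):
    m=np.zeros((400,640),bool);m[v0:v1,u0:u1]=1
    m&=(W[...,2]>z0)&(W[...,2]<z1)&(rz>0)
    p=W[m]; uv=np.argwhere(m)[:,::-1]
    r=cv2.minAreaRect(p[:,:2].astype(np.float32))
    print(n,len(p),'med',np.median(p,0).round(1),'rect',np.round(r[0],1),np.round(r[1],1),round(r[2],1),'uv',uv.min(0),uv.max(0))
reg('grip',255,285,140,175,150,166)
reg('knob',220,250,215,245,142,158)
reg('tunnel',118,190,135,183,136,152)
reg('tunnel2',115,185,205,255,100,152)
reg('cuv',183,235,140,178,120,145)
reg('amber',355,400,200,245,130,150)
reg('green',375,420,260,305,130,150)
reg('flask',170,225,50,110,60,250)
for n,a,b in(('grip',340,148),('knob',267,150),('ambercap',327,246)):
    print('side',n,world(S,a,b,158 if n=='grip' else 150 if n=='knob' else 140).round(1),world(S,a,b).round(1))
for n,uv in(('tunUR',(183,139)),('tunUL',(125,139)),('deck rail',(140,0))):pass
c=s['pixels'][110:290,50:430,::-1];cv2.imwrite('pics/crop0.png',cv2.resize(c,None,fx=2.1,fy=2.1,interpolation=cv2.INTER_CUBIC))
E
```

```text
cam [ 429.92274757 -109.3665043   947.6006325 ]
grip 154 med [601.1 -42.9 158. ] rect [601.4 -42.8] [27.6 13.2] 1.4 uv [262 146] [270 163]
knob 183 med [480.5   8.3 150.3] rect [481.    8.7] [23.  22.2] 45.2 uv [226 222] [240 237]
tunnel 1228 med [598.5 136.3 150.9] rect [599.6 135.7] [ 61.  104.4] 0.9 uv [122 137] [189 176]
tunnel2 2496 med [479.2 144.2 131.9] rect [479.1 145.7] [ 68.6 103.9] 0.3 uv [117 212] [184 253]
cuv 1234 med [598.   59.  129.2] rect [600.5  59.2] [59.6 75.4] 1.3 uv [183 140] [229 177]
amber 240 med [ 496.4 -229.6  140.2] rect [ 496.5 -230.2] [26.9 26.9] 15.0 uv [374 213] [391 229]
green 252 med [ 398.1 -267.3  140.2] rect [ 398.1 -267.2] [25.2 27. ] 1.0 uv [398 275] [415 291]
flask 567 med [760.3 101.  106.6] rect [764.3 104.2] [32.8 39.8] 27.6 uv [175  56] [202  86]
side grip [602.1 -43.9 158. ] [601.9 -44.4 158.4]
side knob [484.   11.6 150. ] [ 328.9 -647.7  702.2]
side ambercap [ 500.7 -226.   140. ] [ 500.9 -225.5  139.4]
```

View pics/crop0.png

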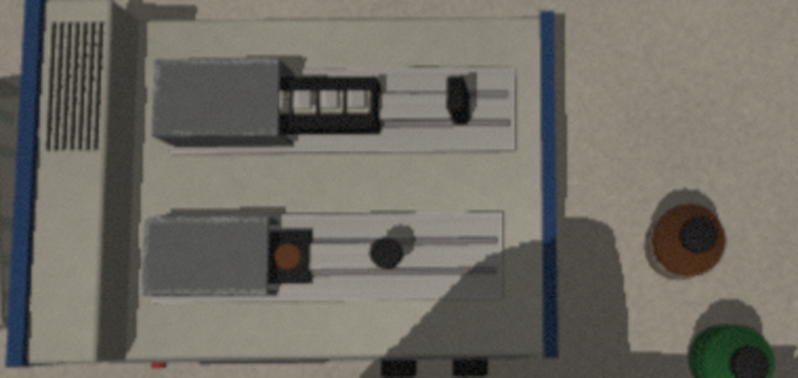

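Both views put the grip top at about (601.5,-43,158) with a 27.6×13.2 mm face, against 28×14 given, and its height matches. Its yaw is about +1°. The tunnel mouth is at y≈83.5, so the travel needed is about 61 mm. The amber bottle is at (496,-230) with its top at 140, so I'll stay at z≈240 on the way. I'll grasp with the jaws along x.

```bash
python3 -m handwheel '[{"dp":[2.5,3.1,0],"twist":7},{"dp":[5,6.2,0],"twist":14},{"dp":[7.5,9.3,0],"twist":21},{"dp":[10,12.4,0],"twist":28},{"dp":[12.5,15.5,0],"twist":35},{"dp":[15,18.6,0],"twist":42},{"dp":[17.5,21.7,0],"twist":49},{"dp":[20,24.8,0],"twist":56},{"dp":[22.5,27.9,0],"twist":63},{"dp":[25,31,0],"twist":70}]' 1
```

```text
time_s: 0.93
tcp_pos: [448.8, -227.4, 237.7]
orientation: [[1.0, 0.009, -0.002], [0.009, -1.0, 0.0], [-0.002, -0.0, -1.0]]
wrist_force: [0.7, -0.9, 0.7]
grip_width: 87.9
```

```bash
python3 -m handwheel '[{"dp":[2.5,3,0],"twist":0.5},{"dp":[5,6,0],"twist":0.5},{"dp":[7.5,9,0],"twist":0.5},{"dp":[10,12,0],"twist":0.5},{"dp":[12.5,15,0],"twist":0.5},{"dp":[14.4,17.5,-1],"twist":0.5},{"dp":[15.3,18.4,-3],"twist":0.5},{"dp":[15.3,18.4,-3],"twist":0.5}]' 1; python3 - <<'E'
from h import *
s=snap('wrist','w1.png');snap('top','t1.png')
E
```

```text
time_s: 1.6
tcp_pos: [600.9, -40.2, 203.5]
orientation: [[1.0, 0.021, -0.007], [0.021, -1.0, 0.003], [-0.007, -0.003, -1.0]]
wrist_force: [-1.4, 0.2, -1.2]
grip_width: 88.5
```

View pics/w1.png

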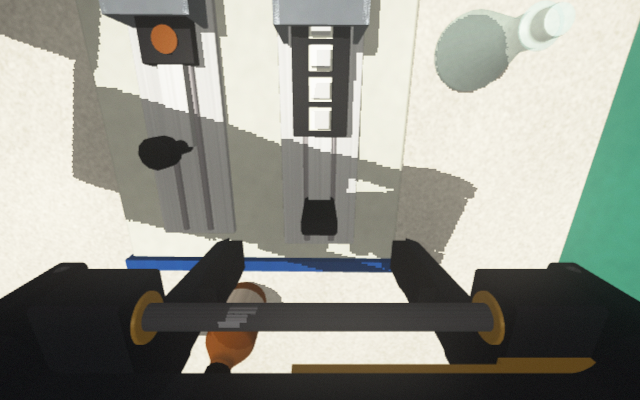

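The wrist view shows the grip at (319,217), midway between the fingertips at columns 240 and 393. The knob at (165,152) is well to the left of the left finger. I'll check the grip centre in this view.

```bash
python3 - <<'E'
from h import *
s=dict(np.load('pics/w1.npz'))
R=cv2.Rodrigues(s['rvec'])[0];t=s['tvec'].ravel()
v,u=np.mgrid[:400,:640];rz=s['range_z']
W=((np.stack([u,v,np.ones_like(u)],-1)@np.linalg.inv(s['K']).T)*rz[...,None]-t)@R
m=(rz>0)&(abs(W[...,2]-158)<5)&(u>285)&(u<350)&(v>185)&(v<245)
r=cv2.minAreaRect(W[m][:,:2].astype(np.float32));print(m.sum(),r)
print(robot.get_obs()['tcp_pos'])
E
```

```text
648 ((603.1780395507812, -43.1552734375), (27.74378204345703, 14.17989444732666), 0.6318713426589966)
[600.77699067 -43.00354612 206.44300555]
```

All three views agree on (602±1,-43). I'll go straight down to TCP z≈126, above the 118 limit, and then close.

```bash
python3 -m handwheel '[{"dp":[0.1,0,-2],"twist":-0.5},{"dp":[0.1,0,-4],"twist":-0.5},{"dp":[0.1,0,-6],"twist":-0.5},{"dp":[0.1,0,-7.5],"twist":-0.5},{"dp":[0.1,0,-8],"twist":-0.5},{"dp":[0.1,0,-8],"twist":-0.5},{"dp":[0.1,0,-8],"twist":-0.5}]' 1; python3 -m handwheel '[{"dp":[0,0,0],"twist":0},{"dp":[0,0,0],"twist":0},{"dp":[0,0,0],"twist":0},{"dp":[0,0,0],"twist":0},{"dp":[0,0,0],"twist":0},{"dp":[0,0,0],"twist":0},{"dp":[0,0,0],"twist":0},{"dp":[0,0,0],"twist":0}]' 0
```

```text
time_s: 2.28
tcp_pos: [602.1, -44.0, 127.7]
orientation: [[1.0, 0.009, -0.004], [0.009, -1.0, 0.0], [-0.004, -0.001, -1.0]]
wrist_force: [0.3, 0.5, 0.5]
grip_width: 88.4
time_s: 2.95
tcp_pos: [602.0, -44.0, 127.7]
orientation: [[1.0, 0.009, -0.004], [0.009, -1.0, 0.001], [-0.004, -0.001, -1.0]]
wrist_force: [-1.1, -1.1, 0.5]
grip_width: 36.8
```

```bash
python3 -m handwheel '[{"dp":[0,0,0],"twist":0},{"dp":[0,0,0],"twist":0},{"dp":[0,0,0],"twist":0},{"dp":[0,0,0],"twist":0},{"dp":[0,0,0],"twist":0}]' 0
```

```text
time_s: 3.37
tcp_pos: [602.0, -43.9, 127.6]
orientation: [[1.0, 0.009, -0.004], [0.009, -1.0, 0.001], [-0.004, -0.001, -1.0]]
wrist_force: [-0.8, 0.8, -0.4]
grip_width: 27.5
```

Gripped at 27.5 mm, which matches the 28 mm grip. Now I'll slide home, most of the way first and then creeping up to the stop.

```bash
python3 -m handwheel '[{"dp":[0,0.5,0],"twist":0},{"dp":[0,1.2,0],"twist":0},{"dp":[0,2,0],"twist":0},{"dp":[0,2.8,0],"twist":0},{"dp":[0,3.6,0],"twist":0},{"dp":[-0.05,4.3,0],"twist":0},{"dp":[-0.05,4.8,0],"twist":0},{"dp":[-0.05,5.1,0],"twist":0},{"dp":[-0.05,5.3,0],"twist":0},{"dp":[-0.05,5.3,0],"twist":0}]' 0
```

```text
time_s: 4.2
tcp_pos: [601.2, 10.0, 127.6]
orientation: [[1.0, 0.009, -0.005], [0.009, -1.0, 0.002], [-0.005, -0.002, -1.0]]
wrist_force: [-3.9, 0.6, 2.0]
grip_width: 27.8
```

```bash
python3 -m handwheel '[{"dp":[0,0.1,0],"twist":0},{"dp":[0,0.2,0],"twist":0},{"dp":[0,0.3,0],"twist":0},{"dp":[0,0.4,0],"twist":0},{"dp":[0,0.5,0],"twist":0},{"dp":[0,0.5,0],"twist":0}]' 0;  python3 -m handwheel '[{"dp":[0,0.1,0],"twist":0},{"dp":[0,0.2,0],"twist":0},{"dp":[0,0.3,0],"twist":0},{"dp":[0,0.3,0],"twist":0}]' 0
```

```text
time_s: 4.7
tcp_pos: [601.1, 15.1, 127.5]
orientation: [[1.0, 0.009, -0.005], [0.009, -1.0, 0.002], [-0.005, -0.002, -1.0]]
wrist_force: [-3.8, -2.2, 2.3]
grip_width: 27.8
time_s: 5.03
tcp_pos: [601.0, 18.2, 127.6]
orientation: [[1.0, 0.009, -0.005], [0.009, -1.0, 0.002], [-0.005, -0.002, -1.0]]
wrist_force: [-5.2, -2.4, 2.5]
grip_width: 27.7
```

No stop felt yet, since the force is still only sliding friction. I'll keep creeping.

```bash
python3 -m handwheel '[{"dp":[0,0.1,0],"twist":0},{"dp":[0,0.2,0],"twist":0},{"dp":[0,0.2,0],"twist":0}]' 0;  python3 -m handwheel '[{"dp":[0,0.1,0],"twist":0},{"dp":[0,0.2,0],"twist":0},{"dp":[0,0.2,0],"twist":0}]' 0
```

```text
time_s: 5.28
tcp_pos: [601.0, 20.4, 127.6]
orientation: [[1.0, 0.009, -0.005], [0.009, -1.0, 0.002], [-0.005, -0.002, -1.0]]
wrist_force: [-4.5, -2.3, 2.3]
grip_width: 27.8
time_s: 5.53
tcp_pos: [601.0, 22.5, 127.6]
orientation: [[1.0, 0.01, -0.005], [0.01, -1.0, 0.002], [-0.005, -0.002, -1.0]]
wrist_force: [-4.8, -2.2, 2.2]
grip_width: 27.5
```

The TCP has travelled 66 mm, past my estimate of 61, and there is still no stop. I'll look before pushing further.

```bash
python3 - <<'E'
from h import *
s=snap('wrist','w2.png');S=snap('side','s2.png')
c=S['pixels'][60:220,180:420,::-1];cv2.imwrite('pics/s2c.png',cv2.resize(c,None,fx=3.3,fy=3.3,interpolation=cv2.INTER_CUBIC))
E
```

```text
(no output)
```

View pics/w2.png

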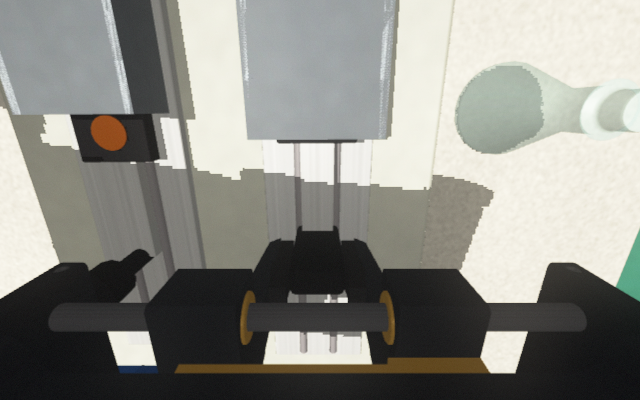

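View pics/s2c.png

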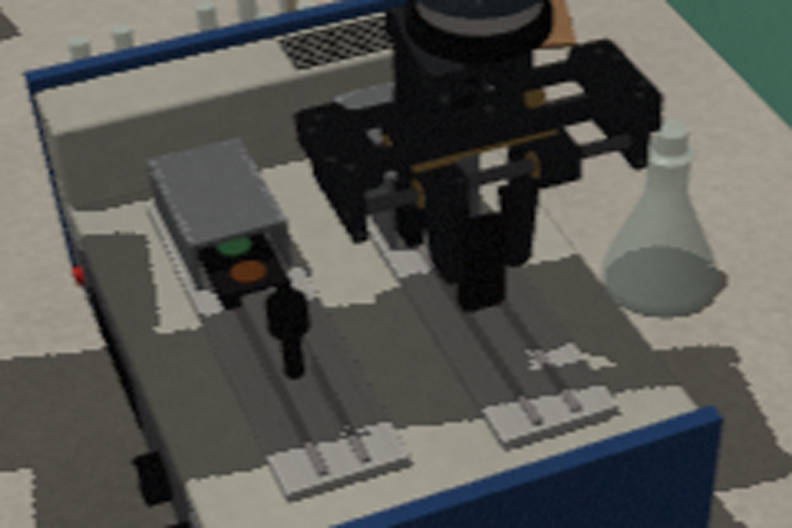

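The wrist view shows the block's near face nearly flush: only a thin black strip remains at the tunnel mouth, row 140. The grip is still firmly held, so I'll keep creeping until the force rises.

```bash
python3 -m handwheel '[{"dp":[0,0.1,0],"twist":0},{"dp":[0,0.2,0],"twist":0},{"dp":[0,0.2,0],"twist":0}]' 0;  python3 -m handwheel '[{"dp":[0,0.1,0],"twist":0},{"dp":[0,0.2,0],"twist":0},{"dp":[0,0.2,0],"twist":0}]' 0
```

```text
time_s: 5.88
tcp_pos: [601.0, 24.6, 127.6]
orientation: [[1.0, 0.009, -0.005], [0.009, -1.0, 0.002], [-0.005, -0.002, -1.0]]
wrist_force: [-4.0, -1.5, 2.6]
grip_width: 27.7
time_s: 6.13
tcp_pos: [600.9, 26.7, 127.6]
orientation: [[1.0, 0.01, -0.005], [0.01, -1.0, 0.002], [-0.005, -0.002, -1.0]]
wrist_force: [-4.9, -2.7, 2.9]
grip_width: 27.6
```

```bash
python3 -m handwheel '[{"dp":[0,0.1,0],"twist":0},{"dp":[0,0.2,0],"twist":0},{"dp":[0,0.2,0],"twist":0}]' 0;  python3 -m handwheel '[{"dp":[0,0.1,0],"twist":0},{"dp":[0,0.2,0],"twist":0},{"dp":[0,0.2,0],"twist":0}]' 0
```

```text
time_s: 6.38
tcp_pos: [600.9, 28.7, 127.5]
orientation: [[1.0, 0.01, -0.006], [0.01, -1.0, 0.002], [-0.006, -0.002, -1.0]]
wrist_force: [-4.4, -2.6, 2.8]
grip_width: 27.6
time_s: 6.63
tcp_pos: [600.9, 30.7, 127.6]
orientation: [[1.0, 0.01, -0.006], [0.01, -1.0, 0.002], [-0.006, -0.002, -1.0]]
wrist_force: [-4.8, -3.0, 2.1]
grip_width: 27.5
```

```bash
python3 - <<'E'
from h import *
s=snap('wrist','w3.png')
R=cv2.Rodrigues(s['rvec'])[0];t=s['tvec'].ravel()
v,u=np.mgrid[:400,:640];rz=s['range_z']
W=((np.stack([u,v,np.ones_like(u)],-1)@np.linalg.inv(s['K']).T)*rz[...,None]-t)@R
for c in(260,300,318,340,375):
    print(c,[(r,*W[r,c].round(0)[1:]) for r in range(100,190,6)])
m=(rz>0)&(abs(W[...,2]-158)<4)&(u>285)&(u<350)&(v>185)&(v<300)
print(cv2.minAreaRect(W[m][:,:2].astype(np.float32)))
E
```

```text
260 [(100, np.float64(116.0), np.float64(151.0)), (106, np.float64(114.0), np.float64(151.0)), (112, np.float64(111.0), np.float64(151.0)), (118, np.float64(109.0), np.float64(151.0)), (124, np.float64(106.0), np.float64(151.0)), (130, np.float64(104.0), np.float64(151.0)), (136, np.float64(101.0), np.float64(152.0)), (142, np.float64(99.0), np.float64(151.0)), (148, np.float64(96.0), np.float64(151.0)), (154, np.float64(94.0), np.float64(151.0)), (160, np.float64(80.0), np.float64(89.0)), (166, np.float64(76.0), np.float64(89.0)), (172, np.float64(71.0), np.float64(88.0)), (178, np.float64(67.0), np.float64(89.0)), (184, np.float64(63.0), np.float64(90.0))]
300 [(100, np.float64(116.0), np.float64(151.0)), (106, np.float64(114.0), np.float64(152.0)), (112, np.float64(111.0), np.float64(150.0)), (118, np.float64(109.0), np.float64(153.0)), (124, np.float64(107.0), np.float64(152.0)), (130, np.float64(104.0), np.float64(153.0)), (136, np.float64(101.0), np.float64(151.0)), (142, np.float64(99.0), np.float64(152.0)), (148, np.float64(96.0), np.float64(150.0)), (154, np.float64(94.0), n
[... 1648 characters left out ...]
0), np.float64(151.0)), (112, np.float64(112.0), np.float64(152.0)), (118, np.float64(109.0), np.float64(153.0)), (124, np.float64(107.0), np.float64(150.0)), (130, np.float64(104.0), np.float64(150.0)), (136, np.float64(102.0), np.float64(151.0)), (142, np.float64(99.0), np.float64(151.0)), (148, np.float64(97.0), np.float64(151.0)), (154, np.float64(94.0), np.float64(151.0)), (160, np.float64(81.0), np.float64(89.0)), (166, np.float64(77.0), np.float64(89.0)), (172, np.float64(73.0), np.float64(90.0)), (178, np.float64(68.0), np.float64(89.0)), (184, np.float64(64.0), np.float64(89.0))]
((602.1887817382812, 30.823705673217773), (30.950626373291016, 17.566164016723633), 0.39114683866500854)
```

View pics/w3.png

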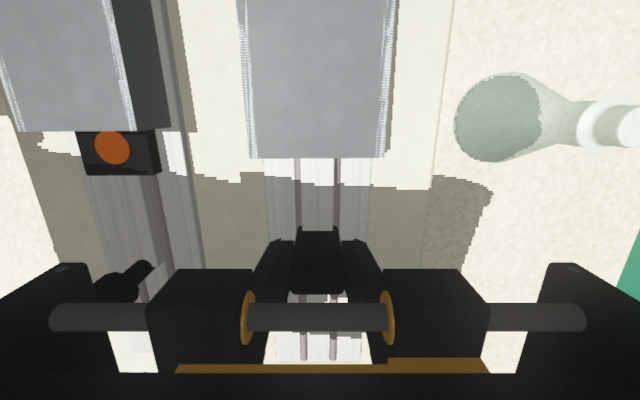

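The mouth edge is at y≈93, so home puts the grip at about 28±2. It is now at 30.8 or so and the stop should be close. I'll creep in small steps.

```bash
python3 -m handwheel '[{"dp":[0,0.1,0],"twist":0},{"dp":[0,0.2,0],"twist":0},{"dp":[0,0.2,0],"twist":0}]' 0;  python3 -m handwheel '[{"dp":[0,0.1,0],"twist":0},{"dp":[0,0.2,0],"twist":0},{"dp":[0,0.2,0],"twist":0}]' 0
```

```text
time_s: 6.93
tcp_pos: [600.8, 31.9, 127.5]
orientation: [[1.0, 0.01, -0.006], [0.01, -1.0, 0.001], [-0.006, -0.001, -1.0]]
wrist_force: [-4.7, -6.2, 2.6]
grip_width: 27.9
time_s: 7.18
tcp_pos: [600.9, 32.0, 127.6]
orientation: [[1.0, 0.009, -0.006], [0.009, -1.0, -0.002], [-0.006, 0.002, -1.0]]
wrist_force: [-4.8, -9.5, 2.3]
grip_width: 27.7
```

The TCP stalled at y≈32 while the force rose to 9.5 N. One firmer push will confirm it is the stop.

```bash
python3 -m handwheel '[{"dp":[0,0.2,0],"twist":0},{"dp":[0,0.4,0],"twist":0},{"dp":[0,0.4,0],"twist":0},{"dp":[0,0.4,0],"twist":0}]' 0
```

```text
time_s: 7.52
tcp_pos: [600.9, 32.0, 127.6]
orientation: [[1.0, 0.009, -0.006], [0.009, -1.0, -0.008], [-0.007, 0.008, -1.0]]
wrist_force: [-5.7, -17.5, 2.0]
grip_width: 27.8
```

It is hard against the stop. I'll relax the push, open, and go straight up.

```bash
python3 -m handwheel '[{"dp":[0,0,0],"twist":0},{"dp":[0,0,0],"twist":0}]' 0; python3 -m handwheel '[{"dp":[0,0,0],"twist":0},{"dp":[0,0,0],"twist":0},{"dp":[0,0,0],"twist":0},{"dp":[0,0,0],"twist":0},{"dp":[0,0,0],"twist":0},{"dp":[0,0,0],"twist":0},{"dp":[0,0,0],"twist":0}]' 0.8; python3 -m handwheel '[{"dp":[0,0,1],"twist":0},{"dp":[0,0,3],"twist":0},{"dp":[0,0,6],"twist":0},{"dp":[0,0,9],"twist":0},{"dp":[0,0,11],"twist":0},{"dp":[0,0,11],"twist":0},{"dp":[0,0,11],"twist":0}]' 0.8
python3 - <<'E'
from h import *
snap('wrist','w4.png')
E
```

```text
time_s: 7.68
tcp_pos: [600.8, 31.6, 127.5]
orientation: [[1.0, 0.008, -0.007], [0.008, -1.0, -0.008], [-0.007, 0.008, -1.0]]
wrist_force: [-4.0, -3.9, 2.9]
grip_width: 27.9
time_s: 8.27
tcp_pos: [600.9, 31.7, 127.5]
orientation: [[1.0, 0.008, -0.006], [0.008, -1.0, -0.008], [-0.006, 0.008, -1.0]]
wrist_force: [0.8, -0.4, -0.8]
grip_width: 70.1
time_s: 8.85
tcp_pos: [601.8, 31.7, 239.6]
orientation: [[1.0, 0.008, -0.003], [0.008, -1.0, -0.009], [-0.003, 0.009, -1.0]]
wrist_force: [-0.0, 0.6, -0.2]
grip_width: 70.5
```

View pics/w4.png

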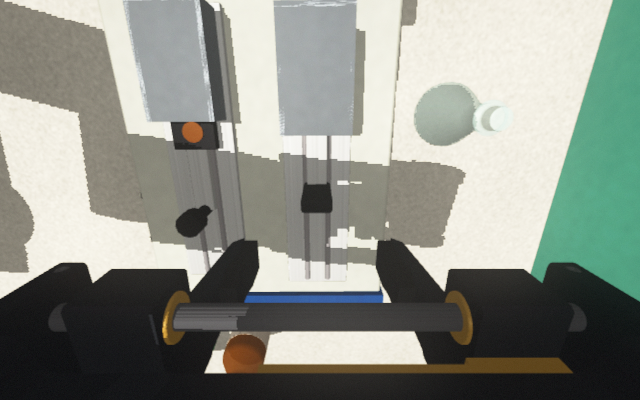

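The force stayed at -3.9 N (pushing home) while I relaxed, so the carriage was not pulled back. In the wrist view its face is inside the mouth and it is free of the fingers. I'll move the arm clear and check everything.

```bash
python3 -m handwheel '[{"dp":[0,-2,1],"twist":0},{"dp":[0,-5,2],"twist":0},{"dp":[0,-9,3],"twist":0},{"dp":[0,-13,3],"twist":0},{"dp":[0,-17,3],"twist":0},{"dp":[0,-21,3],"twist":0},{"dp":[0,-25,3],"twist":0},{"dp":[0,-28,3],"twist":0},{"dp":[0,-30,3],"twist":0},{"dp":[0,-30,3],"twist":0}]' 0.8
python3 - <<'E'
from h import *
s=snap('top','t5.png');snap('side','s5.png')
R=cv2.Rodrigues(s['rvec'])[0];t=s['tvec'].ravel()
v,u=np.mgrid[:400,:640];rz=s['range_z']
W=((np.stack([u,v,np.ones_like(u)],-1)@np.linalg.inv(s['K']).T)*rz[...,None]-t)@R
for n,u0,u1,v0,v1,z0,z1 in(('grip',190,285,140,175,153,164),('knob',220,250,215,245,142,158),('amber',355,400,200,245,130,150)):
    m=(u>=u0)&(u<u1)&(v>=v0)&(v<v1)&(rz>0)&(W[...,2]>z0)&(W[...,2]<z1)
    print(n,m.sum(),cv2.minAreaRect(W[m][:,:2].astype(np.float32)) if m.any() else '')
E
```

```text
time_s: 9.73
tcp_pos: [599.2, -272.3, 264.8]
orientation: [[1.0, 0.004, -0.009], [0.004, -1.0, -0.007], [-0.009, 0.007, -1.0]]
wrist_force: [-0.2, 0.9, 0.2]
grip_width: 70.3
grip 156 ((600.6514282226562, 32.252113342285156), (27.490808486938477, 13.19471263885498), 1.4929779767990112)
knob 184 ((481.1301574707031, 8.83682632446289), (22.78711700439453, 22.287033081054688), 46.46129608154297)
amber 0
```

View pics/t5.png

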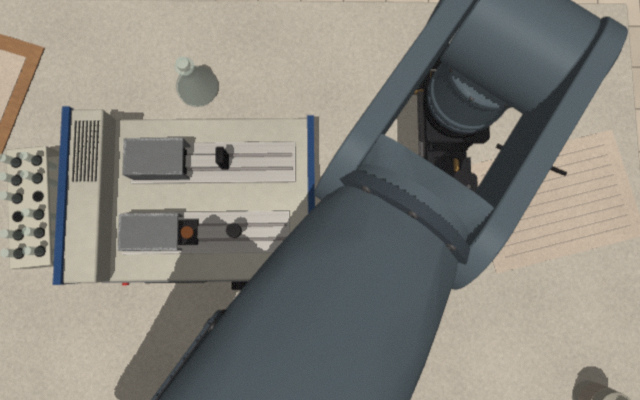

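View pics/s5.png

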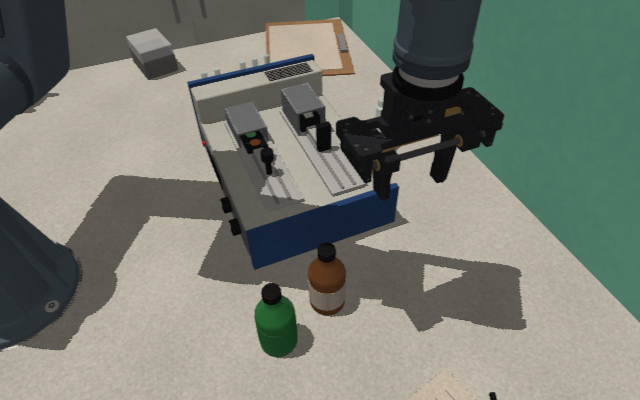

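Side view: amber bottle standing at (327,280) as before; knob unchanged at (267,158). One enlarged look at the tunnel mouth, as there is a dark/light patch at about (308,122).

```bash
python3 - <<'E'
from h import *
S=dict(np.load('pics/s5.npz'));s=dict(np.load('pics/t5.npz'))
a=cv2.resize(S['pixels'][75:195,220:360],(700,600),interpolation=cv2.INTER_CUBIC)[:300]
b=cv2.resize(s['pixels'][125:190,115:265],(700,300),interpolation=cv2.INTER_CUBIC)
cv2.imwrite('pics/c5.png',np.vstack([a,b])[:,:,::-1])
R=cv2.Rodrigues(s['rvec'])[0];t=s['tvec'].ravel()
v,u=np.mgrid[:400,:640];rz=s['range_z']
W=((np.stack([u,v,np.ones_like(u)],-1)@np.linalg.inv(s['K']).T)*rz[...,None]-t)@R
for r in(145,150,158,165,172):print(r,[(c,*W[r,c].round(0)[1:].astype(int).tolist()) for c in range(178,192)])
S0=dict(np.load('pics/s0.npz'))
for X in(S0,S):
    h=cv2.cvtColor(X['pixels'],cv2.COLOR_RGB2HSV)[230:330,300:360]
    m=(h[...,0]<18)&(h[...,1]>130);print('amber',m.sum(),np.argwhere(m).mean(0)[::-1]+[300,230])
E
```

```text
145 [(178, 99, 151), (179, 98, 152), (180, 96, 151), (181, 94, 152), (182, 93, 150), (183, 101, 113), (184, 100, 112), (185, 98, 112), (186, 96, 112), (187, 94, 113), (188, 92, 114), (189, 94, 102), (190, 92, 101), (191, 91, 100)]
150 [(178, 99, 151), (179, 97, 152), (180, 96, 152), (181, 94, 151), (182, 93, 149), (183, 98, 125), (184, 97, 121), (185, 98, 112), (186, 98, 105), (187, 98, 99), (188, 96, 97), (189, 94, 98), (190, 93, 97), (191, 91, 97)]
158 [(178, 98, 152), (179, 97, 153), (180, 96, 150), (181, 94, 151), (182, 92, 152), (183, 98, 123), (184, 98, 116), (185, 98, 110), (186, 96, 110), (187, 94, 110), (188, 92, 112), (189, 91, 110), (190, 89, 109), (191, 87, 112)]
165 [(178, 98, 151), (179, 96, 152), (180, 95, 150), (181, 93, 152), (182, 92, 151), (183, 97, 124), (184, 98, 115), (185, 97, 111), (186, 95, 112), (187, 94, 111), (188, 92, 112), (189, 90, 113), (190, 88, 112), (191, 88, 108)]
172 [(178, 97, 155), (179, 96, 152), (180, 95, 152), (181, 93, 152), (182, 92, 149), (183, 99, 115), (184, 97, 117), (185, 98, 107), (186, 97, 100), (187, 97, 96), (188, 95, 98), (189, 93, 97), (190, 91, 100), (191, 90, 97)]
amber 1141 [326.44171779 278.59158633]
amber 1142 [326.48511384 278.58406305]
```

View pics/c5.png

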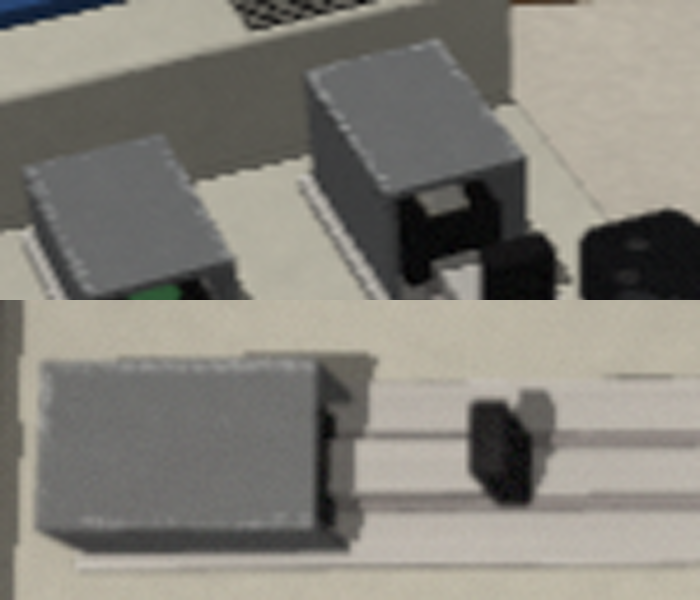

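The enlarged crop shows the block inside the tunnel with its face at y≈97–98, just behind the mouth lip at y≈92. It is not short of home. The bottle and knob have not moved, so I'm handing in.

```bash
python3 - <<'E'
from cell import robot
o=robot.get_obs();print(o['time_s'],o['wrist_force']);print(robot.close_job())
E
```

```text
9.8333 [-0.37289432  0.0795991   0.07451264]
the job is handed in; nothing more can be done
None
```

I slid the sample carriage home by its grip until it hit the end stop, let go of it, moved the arm clear and handed in at about 9.8 s.

**Carriage:** It travelled about 75 mm (grip y from -43 to 32). It stalled at y = 32.0 while the push force rose to 17.5 N, so it was against a hard stop. It stayed at y ≈ 32 after I released it.

**Filter knob:** It is at (481, 9), the same as at the start to within 0.2 mm.

**Amber bottle:** It is still standing in the same place, with its side-view position unchanged to within 0.1 px. The last top view could not confirm this because the arm hid the bottle.

**Checks that disagreed:**
- **Travel estimate:** My first figure of 61 mm was too short, because the depth region I used for the tunnel also took in part of the block.
- **Final depth:** The block's near face measures about 5 mm inside the tunnel mouth rather than exactly flush. That is deeper than expected, not short, so I trusted the stop I felt.

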